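# Bring the straightedge to both datum studs

### The job

Get the jig ready for a lever-height check: first shut the sliding gate over the parts well fully home, then slide the straightedge flat along the bench until its far edge bears on both of the jig's datum studs at once, and press it there lightly for a good half second. Never load either stud with more than a light push (8 N), do not lift or tip the straightedge, leave the other things alone, and let go of the straightedge with its edge still touching both studs.

Things in the scene. Friction and masses are not known exactly. Their poses are not given: they have to be found in the camera images.
- jig: aluminium jig fixed on the white slab (slab top at z = 0.02): 150 mm deep (x), 270 wide (y), 30 high, with a turquoise second-stage case clamped on its left part (top 60 mm above the slab) and a parts well in its middle. Origin: middle of the front face, at the slab. x points away from the robot into the jig, y left, z up. Place and yaw (to 0.2 rad) vary.
- gate (a joint): opening of the sheet-steel gate over the parts well, m: 0 shut (hard stop), 0.09 open; starts at 0.068 to 0.085. It opens towards jig -x; push towards jig +x to shut. 2 N friction, stays where left. Its upright front plate (78 mm wide, 4 to 36 mm above the slab) bars the straightedge's way while open; shut, its face lies 12 to 48 mm behind the studs' noses.
- gate_tab (a point): centre of the robot-side (jig -x) face of the gate's upright finger tab (44 mm wide in y, 6 thick in x, from 34 to 58 mm above the slab); the point is 46 mm above the slab and moves with the gate. With the gate shut it lies 12 mm in front of the jig's front face.
- stud_left: left datum stud: rigid round-nosed steel stud, 12 mm diameter, standing level out of a bush on the jig's front face towards the robot. Origin: on the jig's front face at the bush, 90 mm left (+y) of the jig's middle, 11 mm above the slab; axes as the jig's. The nose stands 24 to 60 mm out (jig -x), 9 mm above the slab; how far is set differently on each stud each time and not reported.
- stud_right: right datum stud, the same, 90 mm right (-y) of the jig's middle, its nose set 24 to 60 mm out independently of the left one.
- straightedge: loose aluminium bar flat on the slab on the robot's side of the jig: 56 mm wide (x), 300 long (y), 14 thick, 0.4 to 0.7 kg, with a round black knob (20 mm diameter, 14 to 44 mm above the slab, axis at x = -6 mm, y = 0). Origin: centre of underside. x points away from the robot to the far, graduated edge (at x = +28 mm) that must meet the studs. Slides with 1 to 3 N; turns under an uneven push.
- chrome_cover: bystander: chrome disc 68 mm across, 12 mm high, lying on the right-hand block of the jig; origin centre of underside
- diaphragm: bystander: grey silicone disc 66 mm across, 7 mm high, on the slab; origin centre of underside
- lever_pivot: bystander: small bronze post with a foot, 22 mm high, foot 34 mm long, on the slab; origin under the post
- grease_jar: bystander: closed jar 54 mm across, 55 mm high, on the slab; origin centre of underside
- screwdriver: bystander: screwdriver lying on the slab; origin near its middle
- parts_cup: bystander: open grey cup 70 mm across, 50 mm high, on the slab; origin centre of underside
- hose_collar: bystander: chrome ring 36 mm across, 14 mm high, on the slab; origin centre of underside

How it is judged:
By the outcome, as a careful person would: the job done as asked, in the order asked, and still so for the second after the job is handed in, with the robot touching nothing.
It also fails if it takes over 72 s, if anything falls off the work surface, if the arm or the gripper's body presses on something with over 40 N, if the wrist force passes 120 N, or if a joint passes its speed limit or range.

### The arm

A 6-joint arm with a two-finger parallel gripper is mounted at the origin on the work surface. World frame = base frame: x ahead of the robot, y to its left, z up, the work surface at z = 0. Lengths are in m, angles in rad, forces in N, time in s.
With the tool pointing down it reaches from about 0.25 to 0.725 m from the base axis. Payload 4 kg.
Tool frame: the origin (TCP) lies midway between the tips of the shut fingers; the grasp point (between the pads) lies 19 mm behind it; z points along the fingers, y is the direction in which the jaws open and shut (so a half turn about z gives the same grasp; the last joint's range is limited). The gripper opens to 85 mm and grips with 20 to 120 N. Pads are 22 mm wide; open, the fingers measure 114 mm over their backs; the gripper's body (76 mm by 85 mm) begins 54 mm behind the grasp point. The pads swing forward as they close: fully open they stand 13 mm farther back than shut.
Start: joints at [1.129, 0.241, 0.005, 1.335, 0, 1.571], TCP at [0.214, 0.452, 0.231] pointing down, gripper open.
Joint ranges: [-2.72, 2.72], [-1.05, 1.87], [-1.09, 1.28], [-1.99, 2.15], [-1.42, 1.44], [-3.14, 3.14]. Speed limits (rad/s): [2.79, 2.79, 3.14, 3.14, 3.14, 3.14].

### API

Orientations are given as a unit quaternion [x, y, z, w].
In Python, from workcell import get_obs, camera, camera_model, job_done, masks_of gives the robot as it stands.
- The arm moves only by the tool jog_arm, never from a script. Its argument "deltas" is a list that holds one entry, the list of rows, each a list of 7 numbers: the shift along the tool's x, y, z in mm, then the turn, a rotation vector about the tool's x, y, z in degrees, then the finger opening in mm, from 0 to 85.4. A call has 1 to 5 rows; each row shifts and turns the pose as measured when the row begins, along the tool's axes as they then stand; what a row does not reach is not made up. A row lasts 1/10 s, in which the tool goes at most 50 mm and 8.59 degrees, less where a joint would pass 70% of its speed; a pose out of reach is approached as far as the arm can. A call with a gripper value outside its range is refused whole. The fingers move at their own pace and stop on an object; the grip force is fixed at half the most. Time passes only in rows, so rows that do not move let the fingers close. It gives the time, the measured TCP pose, the force and the opening at its end, in the units of the state.
- get_obs(): the state, without advancing time (a new reading comes with each control period).
- camera(name): name is "scene" or "top" or "wrist"; returns the picture (420x560x3 uint8, red, green, blue); there is no depth.
- camera_model(name): a dict with "fovy" (degrees; the focal length in pixels is half the picture's height over the tangent of half this angle, whatever the lens; pixels are square), "cx", "cy" (the principal point, pixels), "k1" (the pictures are not rectified: a ray, as slopes to the right and down, at radius r is drawn at 1 + k1 r^2 times it, then the intrinsics apply), "pose" (4x4, takes a point from camera to world coordinates); the wrist camera has in their place "T_tool_cam" (4x4, takes a point from camera to tool coordinates, whose origin is the TCP and whose axes are the flange's). Camera axes: x right, y down, z forward; pixel columns grow to the right and rows downward; lengths in m; the calibration is good to about 2 mm. A picture is of the moment at which its call begins: read the wrist's pose just before it. camera_model takes no time and is no camera call.
- job_done(): hands the job in, once; it reports no verdict.
Trained networks look in the newest picture that a camera, given by its name, has taken for a name from the list of things; names that differ only in an ending like _2 or _b are one class to them, and where a whole thing is asked for, a point or a joint stands for the part that bears it (a point fixed in the world has none). Each returns a list of dicts, best first, with "conf" (0 to 1); they miss things now and then, are a little off and sometimes report something else, mostly with a low value. They report only what shows in the picture. A call takes as long as a camera call.
- masks_of(target, camera): "pixels" (420x560 bool, what is visible of it) and "at" ([column, row] in pixels, amid what is visible of it).
The state is a dict: "clock": time; "joint_pos": joint angles; "joint_vel": joint speeds; "tau": joint torques, N m; "eef_pos": TCP position; "tool_rot": TCP orientation; "ft_force": force on the tool from outside, world axes, zero at the start; "ft_torque": the same for the moment, N m; "grip_width": finger opening in m.
Only numpy, scipy, OpenCV 4.12 (cv2) and the standard library are available. Lean on these libraries where they do the work, as an engineer would, in place of code of your own. Each camera call takes 0.05 s, during which the arm holds its last target. There are 200 camera calls.

## Working session

There is one attempt and no reset: what is moved stays moved. The work goes in short steps, Python scripts to look and compute and a tool call to move; the robot and the scene stay as the last step left them, time stands still between calls to the robot, and variables do not carry over. Pictures are saved under pics/ and viewed, about 8 in all and at most 12, crops included, and the job is handed in when it is done.

Besides the shell and the picture viewer there is one more tool, called after ">>>" as name(argument=value, ...), one argument or row to a line, values as JSON. jog_arm: Moves the arm, as the interface text tells. Its arguments: {"type":"object","properties":{"deltas":{"type":"array"}},"required":["deltas"]}

```bash
mkdir -p pics; cat > h.py <<'E'
import numpy as np, cv2
from workcell import *
from scipy.spatial.transform import Rotation as R
def pose(name,obs=None):
    m=camera_model(name)
    if 'pose' in m: return m,np.array(m['pose'])
    o=obs or get_obs(); T=np.eye(4); T[:3,:3]=R.from_quat(o['tool_rot']).as_matrix(); T[:3,3]=o['eef_pos']
    return m,T@np.array(m['T_tool_cam'])
def w(name,px,z,obs=None):
    m,T=pose(name,obs); f=210/np.tan(np.radians(m['fovy'])/2)
    d=(np.atleast_2d(px).astype(float)-[m['cx'],m['cy']])/f; u=d.copy()
    for _ in range(20): u=d/(1+m['k1']*(u**2).sum(1,keepdims=True))
    r=np.c_[u,np.ones(len(u))]@T[:3,:3].T; o=T[:3,3]
    return o+r*((z-o[2])/r[:,2])[:,None]
def px(name,P,obs=None):
    m,T=pose(name,obs); f=210/np.tan(np.radians(m['fovy'])/2)
    c=(np.atleast_2d(P)-T[:3,3])@T[:3,:3]; u=c[:,:2]/c[:,2:]
    return u*(1+m['k1']*(u**2).sum(1,keepdims=True))*f+[m['cx'],m['cy']]
def snap(name,fn): 
    im=camera(name); cv2.imwrite('pics/'+fn,cv2.cvtColor(im,cv2.COLOR_RGB2BGR)); return im
E
python3 - <<'E'
from h import *
a=snap('top','top0.png'); b=snap('scene','scene0.png')
for n in ['jig','gate','gate_tab','stud_left','stud_right','straightedge','grease_jar','parts_cup','screwdriver','diaphragm','lever_pivot','hose_collar']:
    for d in masks_of(n,'top')[:2]:
        p=d['pixels']; r=cv2.minAreaRect(np.argwhere(p)[:,::-1].astype(np.float32)); z=dict(jig=.05,straightedge=.034,stud_left=.03,stud_right=.03,gate_tab=.078).get(n,.03)
        print(n,round(d['conf'],2),np.round(d['at']),p.sum(),np.round(w('top',d['at'],z),3)[0], np.round(w('top',cv2.boxPoints(r),z)[:,:2],3).tolist())
cv2.imwrite('pics/both.png',cv2.cvtColor(cv2.resize(np.vstack([a,b]),(560,840))[:,:],cv2.COLOR_RGB2BGR))
print(get_obs()); print(pose('top'))
E
```

```text
jig 0.87 [279. 176.] 6862 [ 0.667 -0.     0.05 ] [[0.736, 0.179], [0.798, -0.113], [0.559, -0.16], [0.498, 0.126]]
gate 0.57 [285. 209.] 1323 [ 0.585 -0.016  0.03 ] [[0.63, 0.035], [0.647, -0.046], [0.539, -0.069], [0.521, 0.011]]
gate_tab 0.86 [288. 203.] 1290 [ 0.596 -0.023  0.078] [[0.624, 0.032], [0.639, -0.044], [0.537, -0.064], [0.522, 0.012]]
gate_tab 0.46 [248. 204.] 47 [0.59  0.076 0.078] [[0.599, 0.081], [0.599, 0.069], [0.577, 0.068], [0.577, 0.081]]
stud_left 0.75 [140. 200.] 471 [0.6   0.364 0.03 ] [[0.591, 0.41], [0.635, 0.367], [0.593, 0.321], [0.548, 0.363]]
stud_left 0.47 [248. 202.] 26 [0.599 0.079 0.03 ] [[0.601, 0.082], [0.601, 0.072], [0.585, 0.071], [0.585, 0.082]]
stud_right 0.57 [314. 192.] 42 [ 0.631 -0.092  0.03 ] [[0.638, -0.091], [0.639, -0.104], [0.615, -0.104], [0.615, -0.091]]
straightedge 0.89 [307. 263.] 2544 [ 0.446 -0.076  0.034] [[0.456, 0.077], [0.486, -0.223], [0.43, -0.228], [0.399, 0.071]]
grease_jar 0.6 [116. 253.] 420 [0.458 0.423 0.03 ] [[0.495, 0.46], [0.496, 0.395], [0.444, 0.393], [0.442, 0.458]]
parts_cup 0.91 [124. 158.] 636 [0.711 0.41
[... 1023 characters left out ...]
torque': array([-0.01441424, -0.04035195, -0.06795996]), 'grip_width': 0.08520413281571236}
({'fovy': 46.70993346307982, 'cx': 278.60181938327065, 'cy': 205.51915748372892, 'k1': -0.1296445791209729, 'pose': array([[ 0.02312472, -0.99678967,  0.07665251,  0.49675735],
       [-0.99969931, -0.02243027,  0.00990848, -0.012408  ],
       [-0.00815733, -0.0768586 , -0.99700863,  1.28593053],
       [ 0.        ,  0.        ,  0.        ,  1.        ]])}, array([[ 0.02312472, -0.99678967,  0.07665251,  0.49675735],
       [-0.99969931, -0.02243027,  0.00990848, -0.012408  ],
       [-0.00815733, -0.0768586 , -0.99700863,  1.28593053],
       [ 0.        ,  0.        ,  0.        ,  1.        ]]))
```

View pics/top0.png

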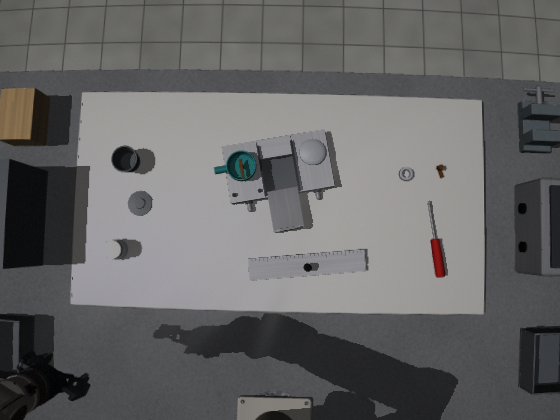

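View pics/scene0.png

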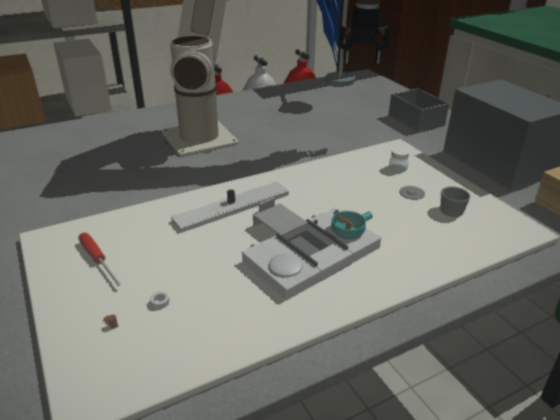

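The top view shows the jig yawed about +0.2 rad, with its studs at (251,207) and (320,195). The gate is open to about (288,230). The straightedge runs from (248,268) to (367,258) with its knob at (308,267). The bystanders are all clear of the work. I'll turn the tool to jig yaw first, then go above the gate for a close look.

>>> jog_arm(
  deltas=[
    [[0, 0, -10, 0, 0, -8.5, 0], [0, 0, -10, 0, 0, -8.5, 0], [0, 0, -10, 0, 0, -8.5, 0], [0, 0, -10, 0, 0, -8.5, 0], [0, 0, 0, 0, 0, -3, 0]],
  ],
)

```text
clock: 1.2
eef_pos: [0.2136, 0.4516, 0.2724]
tool_rot: [-0.109, 0.994, -0.001, -0.0]
ft_force: [-0.4, 0.1, 0.9]
grip_width: 0.012
```

```bash
python3 - <<'E'
from h import *
o=get_obs(); M=R.from_quat(o['tool_rot']).as_matrix(); print(o['eef_pos'],M.round(3),o['joint_pos'].round(2)); 
m=camera_model('wrist'); print(m)
for t in ([.42,.02,.30],): print((M.T@(np.array(t)-o['eef_pos'])*1e3).round())
# jig corner fit from top
d=masks_of('jig','top') 
E
```

```text
[0.21359232 0.45159506 0.27238836] [[-0.976 -0.217 -0.001]
 [-0.217  0.976 -0.001]
 [ 0.001 -0.001 -1.   ]] [1.13 0.23 0.09 1.44 0.   0.91]
{'fovy': 70.6615652974443, 'cx': 285.0857119785836, 'cy': 213.1744987374771, 'k1': -0.03949960771093781, 'T_tool_cam': array([[-7.07746326e-04, -9.57892456e-01, -2.87126351e-01,
         7.41327896e-02],
       [ 9.99999394e-01, -9.20045386e-04,  6.04467814e-04,
         1.49989785e-04],
       [-8.43184434e-04, -2.87125750e-01,  9.57892527e-01,
        -1.43011790e-01],
       [ 0.00000000e+00,  0.00000000e+00,  0.00000000e+00,
         1.00000000e+00]])}
[-108. -466.  -27.]
```

>>> jog_arm(
  deltas=[
    [[-10, -48, -3, 0, 0, 0, 0], [-10, -48, -3, 0, 0, 0, 0], [-10, -48, -3, 0, 0, 0, 0], [-10, -48, -3, 0, 0, 0, 0], [-10, -48, -3, 0, 0, 0, 0]],
  ],
)

```text
clock: 1.75
eef_pos: [0.3151, 0.2272, 0.2849]
tool_rot: [-0.113, 0.994, -0.001, -0.001]
ft_force: [2.2, 0.3, 1.0]
grip_width: 0.0004
```

>>> jog_arm(
  deltas=[
    [[-10, -48, -3, 0, 0, 0, 0], [-10, -48, -3, 0, 0, 0, 0], [-10, -48, -3, 0, 0, 0, 0], [-10, -48, -3, 0, 0, 0, 0], [-10, -30, -3, 0, 0, 0, 0]],
  ],
)

```text
clock: 2.25
eef_pos: [0.4136, 0.0149, 0.3012]
tool_rot: [-0.11, 0.994, -0.001, 0.001]
ft_force: [0.6, 0.4, 0.0]
grip_width: 0.0002
```

```bash
python3 - <<'E'
from h import *
o=get_obs(); im=snap('wrist','w1.png'); print(o['eef_pos'],o['joint_pos'].round(2),R.from_quat(o['tool_rot']).as_matrix().round(3).tolist())
for n,z in dict(jig=.05,gate=.05,gate_tab=.078,stud_left=.03,stud_right=.03,straightedge=.034,chrome_cover=.06).items():
    for d in masks_of(n,'wrist')[:2]:
        p=d['pixels']; c=cv2.boxPoints(cv2.minAreaRect(np.argwhere(p)[:,::-1].astype(np.float32)))
        print(n,round(d['conf'],2),np.round(d['at']),p.sum(),c.round().tolist(),w('wrist',c,z,o)[:,:2].round(3).tolist())
E
```

```text
[0.4136356  0.01494676 0.30120258] [ 0.04  0.05 -0.04  1.48 -0.   -0.18] [[-0.976, -0.218, 0.002], [-0.218, 0.976, -0.002], [-0.002, -0.002, -1.0]]
jig 0.62 [231. 279.] 3248 [[148.0, 337.0], [164.0, 233.0], [306.0, 254.0], [290.0, 358.0]] [[0.709, -0.146], [0.523, -0.138], [0.511, 0.068], [0.699, 0.087]]
gate 0.62 [235. 270.] 2289 [[211.0, 301.0], [211.0, 247.0], [267.0, 247.0], [267.0, 301.0]] [[0.619, -0.056], [0.53, -0.069], [0.512, 0.01], [0.6, 0.028]]
gate_tab 0.92 [237. 269.] 2350 [[210.0, 301.0], [211.0, 246.0], [267.0, 247.0], [266.0, 303.0]] [[0.601, -0.054], [0.515, -0.064], [0.5, 0.01], [0.585, 0.025]]
stud_left 0.72 [184. 296.] 159 [[178.0, 300.0], [183.0, 284.0], [194.0, 287.0], [189.0, 304.0]] [[0.644, -0.111], [0.612, -0.107], [0.614, -0.089], [0.646, -0.093]]
stud_right 0.66 [184. 297.] 193 [[179.0, 283.0], [191.0, 283.0], [191.0, 303.0], [179.0, 303.0]] [[0.612, -0.113], [0.608, -0.095], [0.645, -0.09], [0.649, -0.109]]
straightedge 0.89 [216. 183.] 8693 [[106.0, 194.0], [111.0, 152.0], [326.0, 176.0], [321.0, 218.0]] [[0.49, -0.233], [0.428, -0.229], [0.396, 0.069], [0.458, 0.078]]
chrome_cover 0.43 [190. 350.] 188 [[174.0, 351.0], [194.0, 338.0], [199.0, 346.0], [179.0, 359.0]] [[0.718, -0.099], [0.686, -0.071], [0.699, -0.061], [0.732, -0.09]]
```

View pics/w1.png

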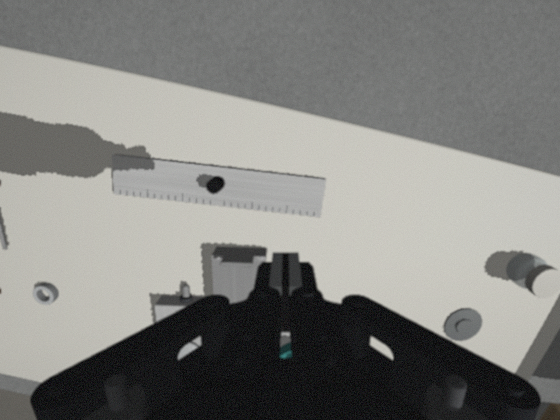

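The wrist view is upside-down, with the robot at the top. The straightedge is at rows 152–218 with its knob at (215,184). The gate tab is at about (240,255) and the right stud nose at (184,283). The gripper hides the left stud. I'll go down behind the tab.

>>> jog_arm(
  deltas=[
    [[-11, -14, 40, 0, 0, 0, 0], [-11, -14, 40, 0, 0, 0, 0], [-11, -14, 40, 0, 0, 0, 0], [-11, -14, 40, 0, 0, 0, 0], [-5, -7, 40, 0, 0, 0, 0]],
  ],
)

```text
clock: 3.15
eef_pos: [0.4835, -0.0256, 0.1039]
tool_rot: [-0.12, 0.993, -0.002, 0.012]
ft_force: [0.7, 0.9, -0.5]
grip_width: -0.0006
```

```bash
python3 - <<'E'
from h import *
o=get_obs(); M=R.from_quat(o['tool_rot']).as_matrix(); print(o['eef_pos'],o['ft_force']); snap('wrist','w2.png');snap('top','t2.png')
for c in ('wrist','top'):
  for n,z in dict(gate_tab=.078,stud_right=.029,straightedge=.034).items():
    for d in masks_of(n,c)[:1]:
        p=d['pixels']; b=cv2.boxPoints(cv2.minAreaRect(np.argwhere(p)[:,::-1].astype(np.float32)))
        print(c,n,round(d['conf'],2),np.round(d['at']),b.round().tolist(),w(c,b,z,o)[:,:2].round(3).tolist())
a=cv2.imread('pics/w2.png');b=cv2.imread('pics/t2.png')[120:300,200:400]
cv2.imwrite('pics/v2.png',np.vstack([cv2.resize(a,(400,300)),cv2.resize(b,(400,300))]).reshape(600,400,3))
E
```

```text
[ 0.48351314 -0.02562804  0.10394085] [ 0.74770477  0.93862741 -0.45007045]
wrist gate_tab 0.59 [240. 286.] [[208.0, 286.0], [237.0, 255.0], [315.0, 330.0], [286.0, 361.0]] [[0.521, -0.068], [0.495, -0.053], [0.538, 0.009], [0.569, -0.004]]
wrist stud_right 0.57 [228. 156.] [[9.0, 167.0], [19.0, 87.0], [444.0, 144.0], [433.0, 224.0]] [[0.491, -0.241], [0.43, -0.231], [0.398, 0.071], [0.457, 0.087]]
wrist straightedge 0.6 [228. 154.] [[8.0, 166.0], [19.0, 86.0], [443.0, 144.0], [433.0, 223.0]] [[0.488, -0.237], [0.43, -0.227], [0.398, 0.068], [0.456, 0.083]]
top gate_tab 0.85 [284. 207.] [[267.0, 191.0], [297.0, 186.0], [304.0, 228.0], [273.0, 233.0]] [[0.626, 0.03], [0.64, -0.046], [0.536, -0.064], [0.522, 0.011]]
top stud_right 0.6 [317. 192.] [[314.0, 189.0], [320.0, 189.0], [320.0, 199.0], [314.0, 199.0]] [[0.639, -0.091], [0.639, -0.107], [0.613, -0.107], [0.612, -0.091]]
top straightedge 0.87 [337. 264.] [[247.0, 258.0], [364.0, 249.0], [366.0, 271.0], [249.0, 280.0]] [[0.457, 0.077], [0.486, -0.223], [0.429, -0.229], [0.4, 0.071]]
```

View pics/v2.png

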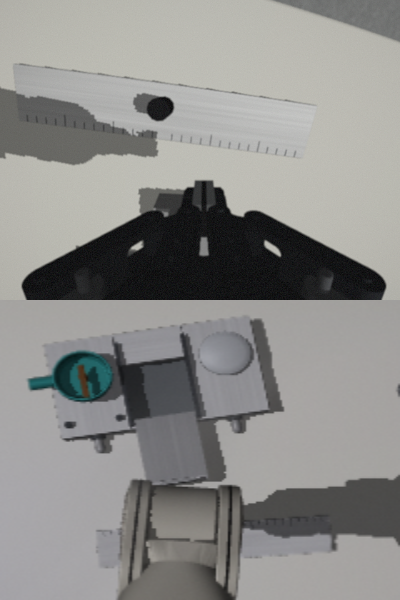

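Wrist half: the tab is just beyond the fingers, which stand left of its centre. Top half: the jig is clear of the arm, with stud noses at about (251,210) and (319,199) in the full image.

```bash
cat >> h.py <<'E'
def todo(p,yaw):
    o=get_obs(); M=R.from_quat(o['tool_rot']); c,s=np.cos(yaw),np.sin(yaw)
    T=R.from_matrix(np.array([[-c,-s,0],[-s,c,0],[0,0,-1.]]))
    print('at',o['eef_pos'].round(4),'do mm',(M.inv().apply(np.array(p)-o['eef_pos'])*1e3).round(1),'deg',np.degrees((M.inv()*T).as_rotvec()).round(1),'F',o['ft_force'].round(1))
E
python3 - <<'E'
from h import *
todo([.486,-.036,.064],.19)
print(w('top',[[251.5,210],[319,199]],.03).round(3), w('wrist',[[int(160*1.4),int(107*1.4)]],.064).round(3))
E
```

```text
at [ 0.4838 -0.0258  0.1074] do mm [  1.3 -10.2  43.5] deg [-0.3  1.4  2.8] F [-0.7  0.7 -0.3]
[[ 0.58   0.07   0.03 ]
 [ 0.613 -0.104  0.03 ]] [[ 0.436 -0.076  0.064]]
```

>>> jog_arm(
  deltas=[
    [[1, -5, 15, 0, 1, 1.5, 0], [0, -5, 15, 0, 0, 1, 0], [0, 0, 12, 0, 0, 0, 0], [0, 0, 3, 0, 0, 0, 0]],
  ],
)

```text
clock: 3.95
eef_pos: [0.4901, -0.0366, 0.0654]
tool_rot: [-0.096, 0.995, -0.004, 0.009]
ft_force: [0.2, 0.2, 0.1]
grip_width: -0.0001
```

```bash
python3 - <<'E'
from h import *
todo([.486,-.036,.064],.19)
E
```

```text
at [ 0.4901 -0.0366  0.0654] do mm [3.9 1.4 1.3] deg [-0.5  1.   0.1] F [0.2 0.2 0.1]
```

>>> jog_arm(
  deltas=[
    [[-8, 0, 1, 0, 0.5, 0, 0], [-8, 0, 0, 0, 0.5, 0, 0], [-8, 0, 0, 0, 0, 0, 0], [-8, 0, 0, 0, 0, 0, 0], [-8, 0, 0, 0, 0, 0, 0]],
  ],
)

```text
clock: 4.45
eef_pos: [0.5325, -0.0289, 0.0654]
tool_rot: [-0.095, 0.995, -0.005, -0.001]
ft_force: [-2.5, -0.7, 0.2]
grip_width: -0.0001
```

>>> jog_arm(
  deltas=[
    [[-8, 0, 0, 0, 0, 0, 0], [-8, 0, 0, 0, 0, 0, 0], [-8, 0, 0, 0, 0, 0, 0], [-8, 0, 0, 0, 0, 0, 0]],
  ],
)

```text
clock: 4.85
eef_pos: [0.5658, -0.0225, 0.0655]
tool_rot: [-0.095, 0.995, -0.005, -0.002]
ft_force: [-2.4, -1.0, 1.4]
grip_width: -0.0
```

```bash
python3 - <<'E'
from h import *
todo([.486,-.036,.064],.19)
snap('top','t3.png')
for n in ('gate','gate_tab','jig'):
  for d in masks_of(n,'top')[:1]:
    b=cv2.boxPoints(cv2.minAreaRect(np.argwhere(d['pixels'])[:,::-1].astype(np.float32))); print(n,d['conf'],w('top',b,.05)[:,:2].round(3).tolist())
E
```

```text
at [ 0.5658 -0.0225  0.0655] do mm [80.9  1.8  1.8] deg [-0.6 -0.3 -0. ] F [-2.4 -1.   1.4]
gate 0.56 [[0.683, 0.011], [0.684, -0.037], [0.666, -0.038], [0.665, 0.011]]
jig 0.64 [[0.737, 0.182], [0.797, -0.116], [0.624, -0.149], [0.564, 0.144]]
```

>>> jog_arm(
  deltas=[
    [[-6, 0, 0, 0, 0, 0, 0], [-5, 0, 0, 0, 0, 0, 0], [-5, 0, 0, 0, 0, 0, 0], [-4, 0, 0, 0, 0, 0, 0]],
  ],
)

```text
clock: 5.45
eef_pos: [0.5847, -0.0187, 0.0653]
tool_rot: [-0.095, 0.996, -0.005, -0.003]
ft_force: [-2.8, -0.3, 2.1]
grip_width: -0.0
```

>>> jog_arm(
  deltas=[
    [[-4, 0, 0, 0, 0, 0, 0], [-4, 0, 0, 0, 0, 0, 0], [-4, 0, 0, 0, 0, 0, 0]],
  ],
)

```text
clock: 5.75
eef_pos: [0.5975, -0.0162, 0.0653]
tool_rot: [-0.095, 0.996, -0.005, -0.003]
ft_force: [-2.4, -0.1, 0.7]
grip_width: -0.0001
```

>>> jog_arm(
  deltas=[
    [[-3, 0, 0, 0, 0, 0, 0], [-3, 0, 0, 0, 0, 0, 0]],
  ],
)

```text
clock: 5.95
eef_pos: [0.6, -0.0157, 0.0651]
tool_rot: [-0.094, 0.995, -0.006, -0.007]
ft_force: [-13.3, -3.3, 12.6]
grip_width: 0.0001
```

>>> jog_arm(
  deltas=[
    [[-3, 0, 0, 0, 0, 0, 0], [-3, 0, 0, 0, 0, 0, 0]],
  ],
)

```text
clock: 6.15
eef_pos: [0.5998, -0.0157, 0.0653]
tool_rot: [-0.094, 0.995, -0.006, -0.013]
ft_force: [-9.2, -1.7, 8.1]
grip_width: -0.0002
```

>>> jog_arm(
  deltas=[
    [[-3, 0, 0, 0, 0, 0, 0], [-3, 0, 0, 0, 0, 0, 0]],
  ],
)

```text
clock: 6.35
eef_pos: [0.5997, -0.0157, 0.0654]
tool_rot: [-0.094, 0.995, -0.007, -0.02]
ft_force: [-9.8, -1.2, 7.0]
grip_width: -0.0004
```

>>> jog_arm(
  deltas=[
    [[-2, 0, 0, 0, 0, 0, 0], [-2, 0, 0, 0, 0, 0, 0]],
  ],
)

```text
clock: 6.55
eef_pos: [0.5996, -0.0158, 0.0655]
tool_rot: [-0.093, 0.995, -0.007, -0.024]
ft_force: [-6.3, -0.8, 5.6]
grip_width: 0.0
```

The gate hit its hard stop: TCP x stayed at 0.600 while the force rose to about 13 N. Next I'll retreat, rise, and move behind the straightedge with the fingers opened as a wide pusher.

>>> jog_arm(
  deltas=[
    [[15, 0, 0, 0, 1, 0, 0], [15, 0, -10, 0, 1, 0, 0], [15, 0, -40, 0, 0, 0, 0], [45, 0, -20, 0, 0, 0, 0], [45, 0, 0, 0, 0, 0, 85]],
  ],
)

```text
clock: 7.05
eef_pos: [0.4746, -0.0388, 0.148]
tool_rot: [-0.094, 0.995, -0.009, -0.04]
ft_force: [0.6, -1.0, 0.3]
grip_width: 0.0133
```

>>> jog_arm(
  deltas=[
    [[45, 0, 0, 0, 0, 0, 85], [45, 0, 0, 0, 0, 0, 85]],
  ],
)

```text
clock: 7.25
eef_pos: [0.3847, -0.0561, 0.1579]
tool_rot: [-0.095, 0.995, -0.01, -0.037]
ft_force: [-0.0, -0.7, 0.4]
grip_width: 0.0433
```

```bash
python3 - <<'E'
from h import *
todo([.3806,-.0855,.09],.19)
snap('top','t4.png'); o=get_obs(); snap('wrist','w4.png')
for c in ('top','wrist'):
  for n,z in (('gate',.05),('gate_tab',.078),('stud_left',.03),('stud_right',.03),('straightedge',.034)):
    for d in masks_of(n,c)[:2]:
      b=cv2.boxPoints(cv2.minAreaRect(np.argwhere(d['pixels'])[:,::-1].astype(np.float32))); print(c,n,round(d['conf'],2),d['at'],w(c,b,z,o)[:,:2].round(3).tolist())
a=cv2.imread('pics/w4.png');b=cv2.imread('pics/t4.png')[130:280,210:390]
cv2.imwrite('pics/v4.png',np.hstack([cv2.resize(a,(400,300)),cv2.resize(b,(360,300),interpolation=cv2.INTER_CUBIC)]))
E
```

```text
at [ 0.3847 -0.0561  0.1579] do mm [  4.4 -27.2  68.7] deg [-0.7 -4.3 -0. ] F [-0.  -0.7  0.4]
top gate 0.84 [283.3, 179.6] [[0.706, 0.048], [0.721, -0.031], [0.614, -0.051], [0.599, 0.027]]
top gate_tab 0.67 [280.6, 176.1] [[0.703, 0.047], [0.718, -0.031], [0.611, -0.05], [0.596, 0.027]]
top stud_left 0.41 [247.1, 205.4] [[0.603, 0.085], [0.603, 0.072], [0.58, 0.071], [0.58, 0.084]]
top stud_right 0.59 [315.8, 193.7] [[0.636, -0.09], [0.64, -0.103], [0.615, -0.11], [0.611, -0.098]]
top straightedge 0.92 [312.2, 265.2] [[0.456, 0.077], [0.487, -0.223], [0.43, -0.229], [0.399, 0.071]]
wrist stud_left 0.34 [246.0, 274.5] [[0.492, -0.231], [0.428, -0.229], [0.398, 0.07], [0.46, 0.083]]
wrist straightedge 0.57 [247.5, 273.0] [[0.488, -0.227], [0.426, -0.226], [0.396, 0.069], [0.457, 0.081]]
```

View pics/v4.png

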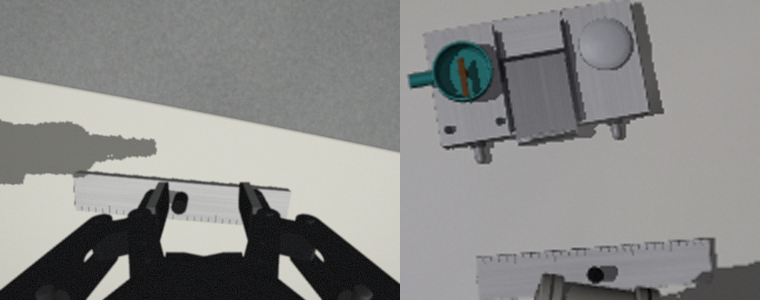

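The gate is shut flush in the jig. In the top view the stud noses are at about (251,211) and (319,199), the bar is unmoved, and its knob is at (309,267). I'll go behind the near edge and level the tool.

>>> jog_arm(
  deltas=[
    [[5, -14, 10, -0.3, -2.2, 0, 85], [5, -13, 15, -0.3, -2.2, 0, 85], [0, 0, 15, 0, 0, 0, 85], [0, 0, 15, 0, 0, 0, 85], [0, 0, 5, 0, 0, 0, 85]],
  ],
)

```text
clock: 8.35
eef_pos: [0.3834, -0.0855, 0.0953]
tool_rot: [-0.096, 0.995, -0.001, 0.001]
ft_force: [-1.0, -0.3, 0.4]
grip_width: 0.0851
```

```bash
python3 - <<'E'
from h import *
todo([.3806,-.0855,.013],.19); print(get_obs()['grip_width'])
E
```

```text
at [ 0.3834 -0.0855  0.0953] do mm [ 3.   0.7 82.3] deg [-0.1  0.1  0.1] F [-1.  -0.3  0.4]
0.08511616208706858
```

>>> jog_arm(
  deltas=[
    [[3, 0, 25, 0, 0, 0, 85], [0, 0, 25, 0, 0, 0, 85], [0, 0, 20, 0, 0, 0, 85], [0, 0, 9, 0, 0, 0, 85], [0, 0, 3, 0, 0, 0, 85]],
  ],
)

```text
clock: 8.85
eef_pos: [0.3843, -0.0863, 0.0116]
tool_rot: [-0.097, 0.995, -0.001, 0.003]
ft_force: [-0.4, -0.5, 1.2]
grip_width: 0.0851
```

```bash
python3 - <<'E'
from h import *
todo([.3806,-.0855,.013],.19)
E
```

```text
at [ 0.3843 -0.0863  0.0116] do mm [ 3.4  1.5 -1.4] deg [-0.1  0.3  0.2] F [-0.4 -0.5  1.2]
```

>>> jog_arm(
  deltas=[
    [[-7, 0, -1, 0, 0, 0, 85], [-7, 0, 0, 0, 0, 0, 85], [-7, 0, 0, 0, 0, 0, 85], [-7, 0, 0, 0, 0, 0, 85], [-7, 0, 0, 0, 0, 0, 85]],
  ],
)

```text
clock: 9.35
eef_pos: [0.4212, -0.0794, 0.0146]
tool_rot: [-0.096, 0.995, -0.001, 0.002]
ft_force: [-1.4, -0.6, -0.2]
grip_width: 0.0848
```

>>> jog_arm(
  deltas=[
    [[-7, 0, 0, 0, 0, 0, 85], [-7, 0, 0, 0, 0, 0, 85], [-7, 0, 0, 0, 0, 0, 85], [-7, 0, 0, 0, 0, 0, 85], [-7, 0, 0, 0, 0, 0, 85]],
  ],
)

```text
clock: 9.85
eef_pos: [0.4564, -0.0721, 0.0147]
tool_rot: [-0.096, 0.995, -0.002, 0.0]
ft_force: [-3.2, -0.9, 1.9]
grip_width: 0.085
```

```bash
cat > look.py <<'E'
from h import *
import sys
im=snap('top',sys.argv[1]); o=get_obs(); S=np.array([[.58,.07],[.613,-.104]]); mid=S.mean(0); print('tcp jigx from noses',((o['eef_pos'][:2]-mid)@[.982,.187]).round(4), 'lat',((o['eef_pos'][:2]-mid)@[-.187,.982]).round(4))
todo([.519,-.032,.0125],.19)
for d in masks_of('straightedge','top')[:1]:
    b=w('top',cv2.boxPoints(cv2.minAreaRect(np.argwhere(d['pixels'])[:,::-1].astype(np.float32))),.034)[:,:2]; print(d['conf'],b.round(3).tolist(),'jig frame',((b-mid)@np.array([[.982,-.187],[.187,.982]])).round(3).tolist())
E
python3 look.py t5.png
```

```text
tcp jigx from noses -0.1459 lat -0.0281
at [ 0.4584 -0.0719  0.0149] do mm [-67.1  27.5   2.5] deg [-0.2  0.2  0.2] F [ 1.2 -0.2 -0.2]
0.9 [[0.493, 0.089], [0.549, -0.208], [0.493, -0.218], [0.437, 0.079]] jig frame [[-0.082, 0.124], [-0.082, -0.178], [-0.139, -0.178], [-0.139, 0.124]]
```

>>> jog_arm(
  deltas=[
    [[-7, 0, 2, 0, 0, 0, 85], [-7, 0, 0, 0, 0, 0, 85], [-7, 0, 0, 0, 0, 0, 85], [-7, 0, 0, 0, 0, 0, 85], [-7, 0, 0, 0, 0, 0, 85]],
  ],
)

```text
clock: 10.45
eef_pos: [0.4928, -0.0649, 0.0125]
tool_rot: [-0.096, 0.995, -0.002, 0.0]
ft_force: [-2.7, -0.2, 2.3]
grip_width: 0.085
```

>>> jog_arm(
  deltas=[
    [[-7, 0, 0, 0, 0, 0, 85], [-7, 0, 0, 0, 0, 0, 85], [-6, 0, 0, 0, 0, 0, 85], [-5, 0, 0, 0, 0, 0, 85], [-4, 0, 0, 0, 0, 0, 85]],
  ],
)

```text
clock: 10.95
eef_pos: [0.5247, -0.0586, 0.0125]
tool_rot: [-0.096, 0.995, -0.001, 0.0]
ft_force: [-4.2, -0.4, 2.4]
grip_width: 0.0853
```

```bash
python3 look.py t6.png; python3 -c "
import cv2
cv2.imwrite('pics/v6.png',cv2.resize(cv2.imread('pics/t6.png')[170:250,220:380],(800,400),interpolation=cv2.INTER_CUBIC))"
```

```text
tcp jigx from noses -0.0773 lat -0.0275
at [ 0.5257 -0.0585  0.0126] do mm [ 1.5 27.3  0. ] deg [-0.2  0.1  0.2] F [-1.4  0.5 -0.9]
0.68 [[0.56, 0.103], [0.617, -0.192], [0.562, -0.202], [0.505, 0.092]] jig frame [[-0.014, 0.124], [-0.013, -0.176], [-0.068, -0.176], [-0.069, 0.124]]
```

View pics/v6.png

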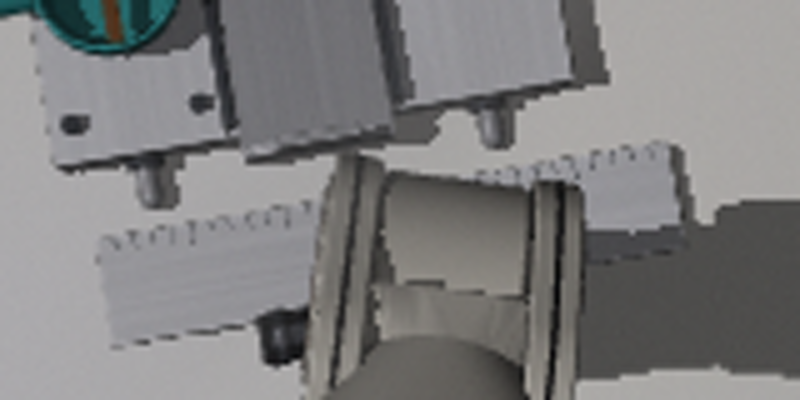

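The crop shows about 11 mm from the bar to the left nose at (160,208) and about 15 mm to the right nose at (497,148). The bar is nearly parallel to the stud line. I'll change to closed fingers near mid-bar for the self-aligning press.

>>> jog_arm(
  deltas=[
    [[12, 0, 0, 0, 0, 0, 85], [6, 4, -14, 0, 0, 0, 85], [0, 5, 0, 0, 0, 0, 0], [0, 5, 0, 0, 0, 0, 0], [0, 0, 0, 0, 0, 0, 0]],
  ],
)

```text
clock: 11.55
eef_pos: [0.5105, -0.0466, 0.0297]
tool_rot: [-0.097, 0.995, -0.001, 0.007]
ft_force: [0.2, 0.5, 0.3]
grip_width: 0.0435
```

>>> jog_arm(
  deltas=[
    [[0, 0, 0, 0, 0, 0, 0], [0, 0, 0, 0, 0, 0, 0], [0, 0, 0, 0, 0, 0, 0]],
  ],
)

```text
clock: 11.85
eef_pos: [0.5115, -0.046, 0.0299]
tool_rot: [-0.097, 0.995, -0.001, 0.008]
ft_force: [0.8, -0.3, 0.5]
grip_width: 0.0002
```

```bash
python3 look.py t7.png
```

```text
tcp jigx from noses -0.089 lat -0.0127
at [ 0.5114 -0.0461  0.0298] do mm [-9.9 12.4 17.4] deg [-0.2  0.9  0.3] F [-0.1  0.1  0.2]
0.8 [[0.561, 0.103], [0.619, -0.191], [0.561, -0.202], [0.504, 0.091]] jig frame [[-0.012, 0.124], [-0.01, -0.175], [-0.069, -0.175], [-0.071, 0.123]]
```

>>> jog_arm(
  deltas=[
    [[0, 0, 4, 0, 0.8, 0, 0], [-3, 0, 0, 0, 0, 0, 0], [-3, 0, 0, 0, 0, 0, 0], [-3, 0, 0, 0, 0, 0, 0]],
  ],
)

```text
clock: 12.35
eef_pos: [0.5204, -0.0446, 0.0249]
tool_rot: [-0.097, 0.995, -0.002, -0.0]
ft_force: [0.1, 0.1, -0.1]
grip_width: -0.0002
```

>>> jog_arm(
  deltas=[
    [[-2, 0, 0, 0, 0, 0, 0], [-2, 0, 0, 0, 0, 0, 0]],
  ],
)

```text
clock: 12.55
eef_pos: [0.5236, -0.0439, 0.0246]
tool_rot: [-0.097, 0.995, -0.002, -0.002]
ft_force: [-4.2, -0.6, 2.8]
grip_width: -0.0003
```

>>> jog_arm(
  deltas=[
    [[-2, 0, 0, 0, 0, 0, 0], [-2, 0, 0, 0, 0, 0, 0]],
  ],
)

```text
clock: 12.75
eef_pos: [0.5253, -0.0434, 0.024]
tool_rot: [-0.097, 0.995, -0.002, -0.004]
ft_force: [-3.2, -0.7, 1.6]
grip_width: 0.0003
```

```bash
python3 look.py t8.png
```

```text
tcp jigx from noses -0.0744 lat -0.0126
at [ 0.5257 -0.0433  0.024 ] do mm [ 4.3 12.4 11.5] deg [-0.2 -0.5  0.2] F [-2.9  0.8 -0. ]
0.91 [[0.564, 0.103], [0.62, -0.191], [0.564, -0.201], [0.509, 0.092]] jig frame [[-0.009, 0.124], [-0.009, -0.175], [-0.066, -0.175], [-0.066, 0.124]]
```

>>> jog_arm(
  deltas=[
    [[-2, 0, -1, 0, -0.3, 0, 0], [-2, 0, -0.5, 0, 0, 0, 0]],
  ],
)

```text
clock: 13.05
eef_pos: [0.5294, -0.0423, 0.0249]
tool_rot: [-0.097, 0.995, -0.002, -0.001]
ft_force: [-2.1, 0.1, -0.7]
grip_width: -0.0002
```

>>> jog_arm(
  deltas=[
    [[-2, 0, -0.5, 0, -0.2, 0, 0], [-2, 0, 0, 0, 0, 0, 0]],
  ],
)

```text
clock: 13.25
eef_pos: [0.5326, -0.0419, 0.0251]
tool_rot: [-0.097, 0.995, -0.002, -0.0]
ft_force: [-6.6, -2.7, 3.9]
grip_width: -0.0002
```

>>> jog_arm(
  deltas=[
    [[-2, 0, 0, 0, 0, 0, 0]],
  ],
)

```text
clock: 13.35
eef_pos: [0.5332, -0.0421, 0.0251]
tool_rot: [-0.096, 0.995, -0.002, -0.002]
ft_force: [-7.2, -1.4, 4.7]
grip_width: 0.0
```

>>> jog_arm(
  deltas=[
    [[-1.5, 0, 0, 0, 0, 0, 0]],
  ],
)

```text
clock: 13.45
eef_pos: [0.5332, -0.0421, 0.0251]
tool_rot: [-0.096, 0.995, -0.003, -0.004]
ft_force: [-6.6, -1.1, 2.7]
grip_width: -0.0003
```

```bash
python3 look.py t9.png
```

```text
tcp jigx from noses -0.0669 lat -0.0128
at [ 0.5331 -0.0421  0.0251] do mm [11.9 12.7 12.7] deg [-0.3 -0.4  0.2] F [-6.8 -1.5  3.4]
0.85 [[0.571, 0.104], [0.629, -0.19], [0.574, -0.2], [0.516, 0.093]] jig frame [[-0.003, 0.124], [-0.001, -0.176], [-0.057, -0.176], [-0.058, 0.123]]
```

```bash
python3 -c "
import cv2
cv2.imwrite('pics/v9.png',cv2.resize(cv2.imread('pics/t9.png')[170:250,220:380],(800,400),interpolation=cv2.INTER_CUBIC))"
```

```text
(no output)
```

View pics/v9.png

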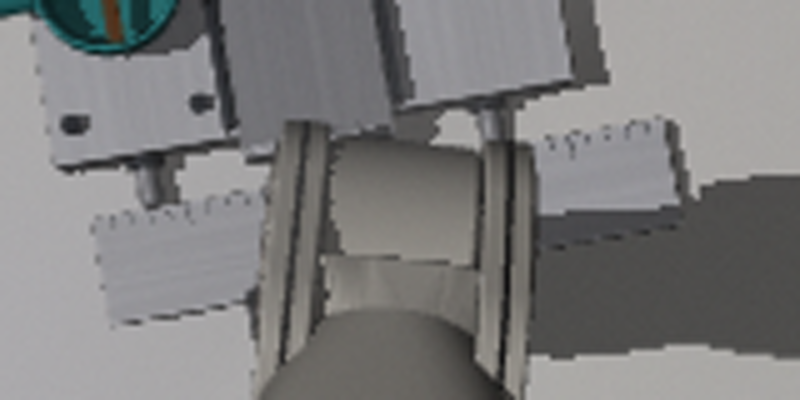

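The bar edge meets the left nose at (155,207). The far-edge line carried across from (100,216) to (665,118) passes (497,147), which is where the right nose is. The push stalled at about 7 N, against roughly 3 N when sliding. I'll hold it lightly.

>>> jog_arm(
  deltas=[
    [[-1.5, 0, 0, 0, -0.3, 0, 0], [-1.5, 0, 0, 0, -0.2, 0, 0], [-1.5, 0, 0, 0, -0.2, 0, 0], [-1.5, 0, 0, 0, -0.2, 0, 0]],
  ],
)

```text
clock: 13.95
eef_pos: [0.5332, -0.042, 0.0251]
tool_rot: [-0.096, 0.995, -0.003, -0.001]
ft_force: [-6.8, -1.6, 2.9]
grip_width: 0.0004
```

>>> jog_arm(
  deltas=[
    [[-1.5, 0, 0, 0, -0.2, 0, 0], [-1.5, 0, 0, 0, -0.2, 0, 0], [-1.5, 0, 0, 0, -0.2, 0, 0], [-1.5, 0, 0, 0, -0.2, 0, 0]],
  ],
)

```text
clock: 14.35
eef_pos: [0.5332, -0.042, 0.025]
tool_rot: [-0.095, 0.995, -0.003, -0.0]
ft_force: [-5.4, -2.3, 3.8]
grip_width: -0.0002
```

```bash
python3 - <<'E'
from h import *
todo([.519,-.032,.025],.19)
E
```

```text
at [ 0.5332 -0.042   0.025 ] do mm [12.  12.5 -0. ] deg [-0.3 -0.   0.1] F [-5.4 -2.3  3.8]
```

>>> jog_arm(
  deltas=[
    [[3, 0, 0, 0, 0, 0, 0], [10, 0, 0, 0, 0, 0, 0], [30, 0, 0, 0, 0, 0, 0], [40, 0, -20, 0, 0, 0, 0], [40, 0, -40, 0, 0, 0, 0]],
  ],
)

```text
clock: 14.85
eef_pos: [0.4197, -0.0638, 0.0795]
tool_rot: [-0.097, 0.995, -0.002, 0.005]
ft_force: [-0.2, 0.2, 1.2]
grip_width: -0.0
```

>>> jog_arm(
  deltas=[
    [[30, 0, -40, 0, 0, 0, 0], [0, 0, -20, 0, 0, 0, 0], [0, 0, 0, 0, 0, 0, 0]],
  ],
)

```text
clock: 15.15
eef_pos: [0.3874, -0.0702, 0.1444]
tool_rot: [-0.096, 0.995, -0.003, 0.01]
ft_force: [0.8, 0.2, -0.6]
grip_width: -0.0001
```

```bash
python3 look.py t10.png; python3 - <<'E'
from h import *
ims=np.mean([camera('top').astype(float) for _ in range(3)],0).astype(np.uint8)
print([[(d['conf'],d['at']) for d in masks_of(n,'top')[:1]] for n in('gate','stud_left','stud_right')])
c=cv2.cvtColor(ims,cv2.COLOR_RGB2BGR)
a=cv2.resize(c[190:230,225:345],(780,260),interpolation=cv2.INTER_CUBIC)
s=cv2.cvtColor(snap('scene','s10.png'),cv2.COLOR_RGB2BGR)
cv2.imwrite('pics/v10.png',np.vstack([a,cv2.resize(s[180:265,230:400],(780,340)[:2],interpolation=cv2.INTER_CUBIC)]))
# subpixel far-edge position on top pic
E
```

```text
tcp jigx from noses -0.2162 lat -0.0127
at [ 0.3864 -0.07    0.1431] do mm [-135.3   12.8  132.7] deg [-0.4  0.9  0.2] F [ 0.5  0.  -0. ]
0.8 [[0.572, 0.105], [0.63, -0.192], [0.572, -0.203], [0.514, 0.094]] jig frame [[-0.002, 0.125], [0.0, -0.178], [-0.058, -0.178], [-0.06, 0.124]]
[[(0.9, [281.4, 181.9])], [(0.43, [250.4, 202.3])], [(0.56, [314.0, 192.0])]]
```

View pics/v10.png

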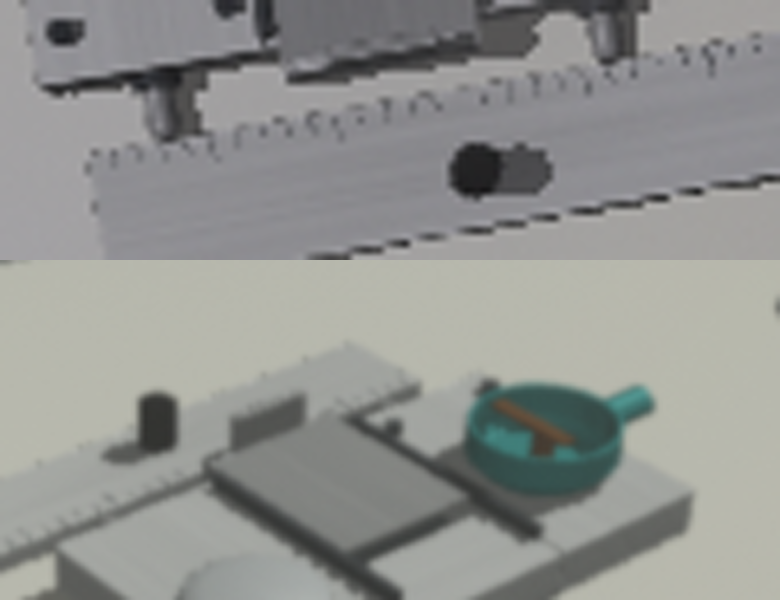

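```bash
python3 -c "
from h import *
print(get_obs()['ft_force'].round(1)); print(job_done())"
```

```text
[0.5 0.3 0.1]
the job is handed in; nothing more can be done
None
```

The gate is shut against its stop, and the straightedge was left touching both datum studs. I handed the job in at about 15 s of the 72 s allowed.

- **Gate:** I pushed the tab until it stopped dead at the hard stop, where the readings I took reached about 13 N along the push (about 19 N in all). The top picture afterwards shows the gate flush in the jig.
- **Straightedge:** I slid it flat with open fingers on its near edge, which also lined it up with the studs. For the last few millimetres I used the closed fingers near its middle, so it could settle against both studs by itself.
- **Press:** It stalled at readings of about 5.5–7.5 N total push, of which sliding friction took about 3 N. I held that for about 1 s, then backed straight off. The push was between the studs, so each should have carried about half of it, well under 8 N; the stud loads themselves were not measured.

**Last checks:**
- After release, the top picture shows the bar's edge at both stud noses, to about 1–2 mm. The force on the tool was about zero.
- Contact at the right stud is inferred, not seen close up. A 7 N push stalling between the studs is more than the stated friction could hold with only one stud touching. I did not probe the right stud separately.
- The network's outline of the bar put its left end about 2 mm short of the stud-nose line and its right end on it. That is within camera accuracy.
- I saw no bystander disturbed. I looked at the ones on the jig but did not re-measure the ones on the slab at the end.

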